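# Index the drilling table to its next hole

## Task

The hole under the drill is done, so index the round table by one hole: with the fingertips press the plunger knob on the table's arm down to free the table, turn the table clockwise (seen from above) to the very next index hole, and let the knob spring back up so that the table is locked there. Only press and push, do not grip the knob, and leave everything else on the bench where it is.

Things in the scene. Friction and masses are not known exactly. Their poses are not given: they have to be found in the camera images.
- indexer: Fixed drill stand with a built-in indexing rotary table. Origin: on the table's vertical turning axis, at bench height; z up. Grey base plate 270 mm (x) by 380 mm (y, from -140 to +240), 12 mm thick. On it a flat steel index plate, a ring of 80 to 128 mm radius, top 42 mm up, with twelve 11.6 mm holes every 30 degrees on a 105 mm radius, joined by a narrower ring-shaped slot.
- drill_tip (a point): Tip of the drill bit, 106 mm above the bench, 42 mm to +y of the table's axis in the indexer's frame. The drill's body above it is 52 mm thick, from about 160 to 333 mm up, held by a column 190 mm to +y of the axis. At the start the plunger is on the table's other side (75 degrees from the indexer's x towards its -y).
- dial (a joint): Angle of the round table, rad: 0 at the start (locked in its present hole, 0.5 degree of play), growing CLOCKWISE seen from above; next hole at 0.5236. Aluminium disc of 150 mm diameter with a 110 mm wooden blank, top 76 mm up, clamp nut to 89 mm. A steel arm 26 mm wide (top 56 mm up) on it carries the plunger. No end stops; friction 0.2 N m (2 N at the knob).
- plunger (a joint): How far the plunger is pressed down, m: 0 = up, 0.011 = fully in. Spring 5 N at the top, 9 N fully in. Its shoulder sits in the index hole from below and locks the table until pressed more than 8 mm; then its thin neck runs in the slot. Let go between holes it stays about 7.5 mm down, table free; within about 3 mm of a hole it centres itself and springs up.
- knob_top (a point): Centre of the flat top of the plunger's round black knob, on the plunger's axis, 105 mm from the table's axis. Knob 40 mm across, 14 mm high, its top 100 mm above the bench when up, 89 mm when pressed; below it a 12 mm stem, then a 28 mm boss on the arm, top 72 mm up. The top can be pressed and dragged along by friction (it may lag the finger by some 3 mm).
- knob_rim: The side of the plunger's knob (40 mm diameter, a band from 86.5 to 98 mm above the bench when up). Origin on the plunger's axis, at bench height when the knob is up; it goes round with the table and down with the plunger.
- next_hole (a point): Centre of the hole to turn to, at the index plate's top face (42 mm above the bench), 30 degrees clockwise from the present one.
- chuck_key: Loose steel T-shaped chuck key, 70 mm long, lying on the base plate beside the drill column. Origin under the middle of its cross bar. Leave alone.
- drilled_disc: Loose finished wooden disc, 110 mm across and 16 mm thick, lying on the bench beside the base plate. Origin under its centre. Leave alone.
- stripper: Loose wire stripper with blue handles, 185 mm long, 14 mm high, lying on the bench. Origin at its pivot. Leave alone.
- skewer_cup: Loose grey cup, 68 mm across and 85 mm high, with bamboo skewers up to about 190 mm high. Origin under its centre. Leave alone.
- glue: Loose white glue bottle, 48 mm across and 130 mm high. Origin under its centre. Leave alone.
- brush: Loose bench brush, 190 mm long, lying on the bench. Origin under its middle. Leave alone.

How it is judged (in metres and radians):
On the way, in this order (a step that is already met when the one before it is completed fails the run):
1. the plunger is pressed in far enough to free the table (value of joint plunger above 0.008 m), for 0.05 s.
2. the table stands at the next hole clockwise with the plunger sprung up into it (value of joint dial between 0.4986 and 0.5486 rad and value of joint plunger below 0.0025 m), for 0.2 s.
At the end, for the whole second after the job is handed in: The table is at rest 30 degrees (within 1.4 degrees) clockwise of where it started, locked: the plunger is up in the next hole, within 2.5 mm of its top position (all of step 2 and velocity of joint dial between -0.05 and 0.05 rad/s); the robot touches nothing.
It fails at once if the table is turned the wrong way (more than 6 degrees anticlockwise) (value of joint dial below -0.105 rad).
It fails at once if the table is taken past the next hole towards the one after (more than 45 degrees) (value of joint dial above 0.785 rad).
It fails at once if the knob is gripped by its sides or struck from the side (more than 20 N) (contact force between the fingers and knob_rim above 20 N).
It fails at once if a loose thing on the bench is moved by more than 25 mm, lifted or carried (distance of any of chuck_key, drilled_disc, stripper, skewer_cup, glue, brush from where it was at the start of the episode above 0.025 m).
It also fails if it takes over 40 s, if anything falls off the work surface, if the arm or the gripper's body presses on something with over 40 N, if the wrist force passes 120 N, or if a joint passes its speed limit or range.

## Robot

A 6-joint arm with a two-finger parallel gripper is mounted at the origin on the work surface. World frame = base frame: x ahead of the robot, y to its left, z up, the work surface at z = 0. Lengths are in mm, angles in degrees, forces in N, time in s.
With the tool pointing down it reaches from about 325 to 775 mm from the base axis. Payload 5.5 kg.
Tool frame: the origin (TCP) lies at the very end of the fingers, on their centre line; the grasp point (between the pads) lies behind it (ctrl.pinch_z is the x of the grasp point in the tool frame, in mm); x points along the fingers, y is the direction in which the jaws open and shut, and the axes are right-handed (so a half turn about x gives the same grasp; the last joint's range is limited). The gripper opens to 88 mm and grips with 3 to 60 N. Pads are 20 mm wide; open, the fingers measure 115 mm over their backs; the gripper's body (75 mm by 178 mm) begins 61 mm behind the grasp point.
Start: joints at [-3.249, 5.22, 70.514, -0, 104.267, -3.249], TCP at [600.013, -0.003, 191.731] pointing down, gripper open.
Joint ranges: [-164.24, 164.24], [-49.07, 125.15], [9.68, 141.18], [-86.29, 266.29], [3.28, 154.24], [-151.56, 151.56]. Speed limits (degrees/s): [147.25, 147.25, 172.46, 180, 180, 180].

## Interface

Orientations are given as [roll, pitch, yaw] about the fixed x, y, z axes, in that order (R = Rz(yaw) Ry(pitch) Rx(roll)).
In Python, from plant import ctrl gives the robot as it stands.
- The arm moves only by the tool carry_out, never from a script. Its arguments are lists of equal length, an entry for each row: "slide": the shift along the tool's x, y, z in mm, a list of three; "yaw": the turn about the tool's x in degrees; "jaw": the closure, from 0 (fully open) to 1 (shut). A call has 1 to 12 rows; each row shifts and turns the commanded pose from where the row before left it, along the tool's axes as they then stand; what a row does not reach is not made up. A row lasts 1/12 s, in which the tool goes at most 41.7 mm and 7.16 degrees, less where a joint would pass 70% of its speed; a pose out of reach is approached as far as the arm can. A call with a gripper value outside its range is refused whole. The fingers move at their own pace and stop on an object; the grip force is fixed at half the most. Time passes only in rows, so rows that do not move let the fingers close. It gives the time, the measured TCP pose, the force and the opening at its end, in the units of the state.
- ctrl.get_state(): the state, without advancing time (a new reading comes with each control period).
- ctrl.camera(name): name is "scene" or "side" or "wrist"; returns (picture, depth): 480x640x3 uint8, red, green, blue; 480x640 float32, mm along the optical axis (not along the pixel's ray), 0 where there is no reading.
- ctrl.camera_model(name): a dict with "fx", "fy", "cx", "cy" (pixels), "R" (3x3) and "t" (3): a world point X has camera coordinates R X + t. Camera axes: x right, y down, z forward; pixel columns grow to the right and rows downward; lengths in mm; the calibration is good to about 2 mm. A picture is of the moment at which its call begins: read the wrist's pose just before it. camera_model takes no time and is no camera call; for the wrist camera it gives the pose at the moment of the call.
- ctrl.finish_job(): hands the job in, once; it reports no verdict.
The state is a dict: "clock": time; "q": joint angles; "qd": joint speeds; "effort": joint torques, N m; "ee_pos": TCP position; "orientation": TCP orientation; "contact_force": force on the tool from outside, world axes, zero at the start; "wrist_torque": the same for the moment, N m; "opening": opening from 0.0 (shut) to 1.0 (fully open).
Only numpy, scipy, OpenCV 4.12 (cv2) and the standard library are available. Lean on these libraries where they do the work, as an engineer would, in place of code of your own. Each camera call takes 0.05 s, during which the arm holds its last target. There are 200 camera calls.

## Working session

There is one attempt and no reset: what is moved stays moved. The work goes in short steps, Python scripts to look and compute and a tool call to move; the robot and the scene stay as the last step left them, time stands still between calls to the robot, and variables do not carry over. Pictures are saved under pics/ and viewed, about 8 in all and at most 12, crops included, and the job is handed in when it is done.

Besides the shell and the picture viewer there is one more tool, called after ">>>" in YAML: its name, and indented under it one key for each argument. carry_out: Moves the arm, as the interface text tells. Its arguments: {"type":"object","properties":{"slide":{"type":"array","items":{"type":"array","items":{"type":"number"}}},"yaw":{"type":"array","items":{"type":"number"}},"jaw":{"type":"array","items":{"type":"number"}}},"required":["slide","yaw","jaw"]}

```bash
mkdir -p pics; python3 - <<'E'
from plant import ctrl
import numpy as np,cv2
s=ctrl.get_state();print(s['clock'],s['ee_pos'],s['orientation'],s['opening'],ctrl.pinch_z)
for n in("scene","side"):
    p,d=ctrl.camera(n);np.savez(f'pics/{n}0.npz',p=p,d=d);cv2.imwrite(f'pics/{n}0.png',p[...,::-1])
    m=ctrl.camera_model(n);print(n,m)
E
```

```text
0.0 [5.99660811e+02 2.11166374e-02 1.90636255e+02] [-92.53159906  89.8929412  177.46964457] 0.9998882550630549 -18.700000000000003
scene {'fx': 605.865788465771, 'fy': 605.865788465771, 'cx': 323.700689482788, 'cy': 235.88297405137266, 'R': array([[-0.63169161,  0.77515963,  0.00965672],
       [ 0.64767358,  0.53456443, -0.54291787],
       [-0.42601015, -0.33670226, -0.83973028]]), 't': array([ 410.0261406 , -311.55097494, 1597.48905539])}
side {'fx': 540.5312519313194, 'fy': 540.5312519313194, 'cx': 326.7142306553647, 'cy': 234.96626083369068, 'R': array([[ 0.95495892, -0.29602375,  0.02057659],
       [-0.18093248, -0.63583441, -0.75031862],
       [ 0.23519544,  0.71280049, -0.66075606]]), 't': array([-583.49933395,  169.1168489 , 1031.29621058])}
```

View pics/scene0.png

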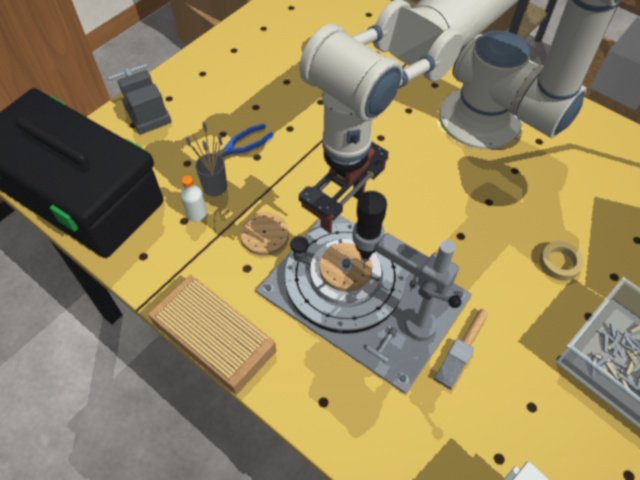

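View pics/side0.png

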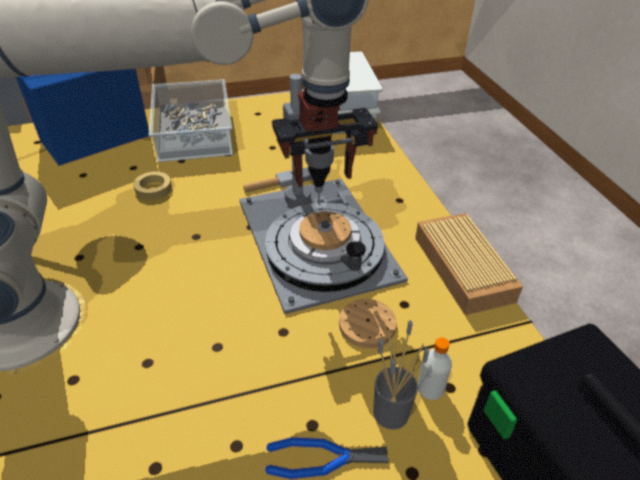

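The scene view shows the knob near (300,244), the nut near (346,264) and the drill column to the lower right. In the side view the knob is near (356,249) and the nut near (325,227). The tool is to the rear of the drill.

```bash
cat > h.py <<'E'
import numpy as np,cv2
from plant import ctrl
def world(n,d,m=None):
    m=m or ctrl.camera_model(n);v,u=np.mgrid[:480,:640]
    c=np.stack([(u-m['cx'])/m['fx']*d,(v-m['cy'])/m['fy']*d,d],-1)
    return (c-m['t'])@m['R']
def ray(m,u,v):
    return -m['R'].T@m['t'], m['R'].T@np.array([(u-m['cx'])/m['fx'],(v-m['cy'])/m['fy'],1])
def tri(a,b):
    (p,d),(q,e)=a,b;x=np.linalg.lstsq(np.c_[d,-e],q-p,rcond=None)[0];A=p+d*x[0];B=q+e*x[1];return (A+B)/2,np.linalg.norm(A-B)
E
python3 - <<'E'
from h import *
S=ctrl.camera_model('scene');D=ctrl.camera_model('side')
print('knob',tri(ray(S,300,242),ray(D,356,248)));print('nut',tri(ray(S,346,263),ray(D,325,226)))
for n,(u,v) in dict(scene=(300,243),side=(356,249)).items():
    f=np.load(f'pics/{n}0.npz');W=world(n,f['d']);p=f['p'].astype(int)
    P=W.reshape(-1,3);c=p.reshape(-1,3)
    w=W[v-14:v+14,u-14:u+14].reshape(-1,3);cc=p[v-14:v+14,u-14:u+14].reshape(-1,3)
    k=(cc.max(1)<75)&(w[:,2]>92)&(w[:,2]<112);print(n,'knobtop',k.sum(),np.median(w[k],0),(w[k].min(0)+w[k].max(0))/2)
    # ring fit: index plate outer edge / base plate extents
    near=np.hypot(P[:,0]-680,P[:,1]-0)<400
    for lo,hi in((8,16),(38,46),(70,80)):
        q=near&(P[:,2]>lo)&(P[:,2]<hi)
        if lo<70: q&=(c.max(1)-c.min(1)<35)
        pts=P[q][:,:2].astype(np.float32); print(lo,len(pts),cv2.minAreaRect(pts),np.median(pts,0))
        if lo==70:
            print(cv2.minEnclosingCircle(pts))
E
```

```text
knob (array([644.24950445, -72.31355236,  98.16847715]), np.float64(5.491437613826007))
nut (array([612.88341012,  27.82893747,  79.86184252]), np.float64(2.5404236345436932))
scene knobtop 232 [647.87920208 -67.83904702 100.39918357] [648.39773689 -68.74230891  99.30092902]
8 6742 ((618.036376953125, -23.505767822265625), (271.33599853515625, 718.3821411132812), 3.4283642768859863) [677.065   171.65024]
38 4135 ((618.141845703125, -69.32772827148438), (634.9401245117188, 234.0574951171875), 86.09313201904297) [656.78534  65.10336]
70 1841 ((635.6996459960938, -81.14251708984375), (143.37606811523438, 625.1656494140625), 1.5856075286865234) [621.7801    22.187065]
((616.93212890625, -81.6620101928711), 312.6483459472656)
side knobtop 225 [643.49646331 -77.57463935 100.06673167] [643.97811029 -74.08701938  98.43405626]
8 5220 ((615.4754028320312, -25.8438720703125), (269.3946228027344, 717.2802124023438), 3.0202322006225586) [559.6221  -33.91825]
38 4051 ((603.7750244140625, -76.04766845703125), (631.7965087890625, 255.05148315429688), 84.76893615722656) [ 5.953286e+02 -7.720365e-02]
70 1741 ((633.4659423828125, -88.32070922851562), (141.54974365234375, 614.738525390625), 1.9924086332321167) [616.6698    10.249565]
((612.9547119140625, -89.0342025756836), 307.49371337890625)
```

```bash
python3 - <<'E'
from h import *
from scipy.spatial.transform import Rotation as Ro
s=ctrl.get_state();R=Ro.from_euler('xyz',s['orientation'],degrees=True).as_matrix();print(R.round(3))
S=ctrl.camera_model('scene');D=ctrl.camera_model('side')
for n in('scene','side'):
    f=np.load(f'pics/{n}0.npz');W=world(n,f['d']);P=W.reshape(-1,3);c=f['p'].reshape(-1,3).astype(int)
    q=(np.hypot(P[:,0]-614,P[:,1]-28)<75)&(abs(P[:,2]-76)<4)&(c[:,0]-c[:,2]>50)
    x=P[q];print(n,'blank',q.sum(),x.mean(0),cv2.minEnclosingCircle(x[:,:2].astype(np.float32)))
    q=(np.hypot(P[:,0]-614,P[:,1]-28)<250)&(P[:,2]>6)&(P[:,2]<17)&(c.max(1)-c.min(1)<30)&(P[:,1]>-130)
    print('plate',cv2.minAreaRect(P[q][:,:2].astype(np.float32)))
E
```

```text
[[-0.002  1.    -0.   ]
 [ 0.    -0.    -1.   ]
 [-1.    -0.002 -0.   ]]
scene blank 1156 [619.45429382  21.40757147  76.55049829] ((613.5302734375, 29.296031951904297), 56.03440475463867)
plate ((612.2716064453125, 78.61521911621094), (271.96893310546875, 380.0795593261719), 2.974681854248047)
side blank 1092 [611.0421002   17.84118194  76.59596201] ((613.9262084960938, 26.54027557373047), 55.53697967529297)
plate ((610.0323486328125, 75.80160522460938), (269.233642578125, 382.2580871582031), 2.95308518409729)
```

>>> carry_out:
  slide:
    - [0,0,0]
  yaw: [0]
  jaw: [1]

```text
clock: 0.18
ee_pos: [599.8, 0.0, 191.0]
orientation: [-93.3, 89.9, 176.7]
contact_force: [-0.2, 0.0, -0.1]
opening: 0.961
```

>>> carry_out:
  slide:
    - [0,0,20]
    - [0,10,20]
    - [5,18,16]
    - [15,18,16]
    - [20,0,0]
    - [10,0,0]
    - [0,0,0]
    - [0,0,0]
  yaw: [0,0,0,0,0,0,0,0]
  jaw: [1,1,1,1,1,1,1,1]

```text
clock: 0.85
ee_pos: [645.3, -71.5, 141.2]
orientation: [-104.5, 89.9, 165.5]
contact_force: [-0.4, -0.5, 1.0]
opening: 0.355
```

```bash
python3 - <<'E'
from h import *
s=ctrl.get_state();print(s['clock'],s['ee_pos'],s['opening'])
P={}
for n in("scene","side"):
    p,d=ctrl.camera(n);u,v=dict(scene=(308,238),side=(350,240))[n]
    P[n]=cv2.resize(p[v-70:v+70,u-70:u+70],(400,400),interpolation=cv2.INTER_CUBIC)
p,d=ctrl.camera('wrist');m=ctrl.camera_model('wrist')
np.savez('pics/w1.npz',p=p,d=d,**m)
cv2.imwrite('pics/w1.png',p[...,::-1]);cv2.imwrite('pics/c1.png',np.hstack([P['scene'],P['side']])[...,::-1])
def pr(X):
    c=m['R']@X+m['t'];return c[0]/c[2]*m['fx']+m['cx'],c[1]/c[2]*m['fy']+m['cy']
print('pred knob px',pr(np.array([646.2,-72.3,100])),'axis nut',pr(np.array([613.8,27.6,89])))
E
```

```text
0.85 [645.34421607 -71.48594134 141.23006744] 0.35490530195115155
pred knob px (np.float64(318.7398250517794), np.float64(254.84304592761075)) axis nut (np.float64(265.7998819079288), np.float64(93.03423405536489))
```

View pics/w1.png

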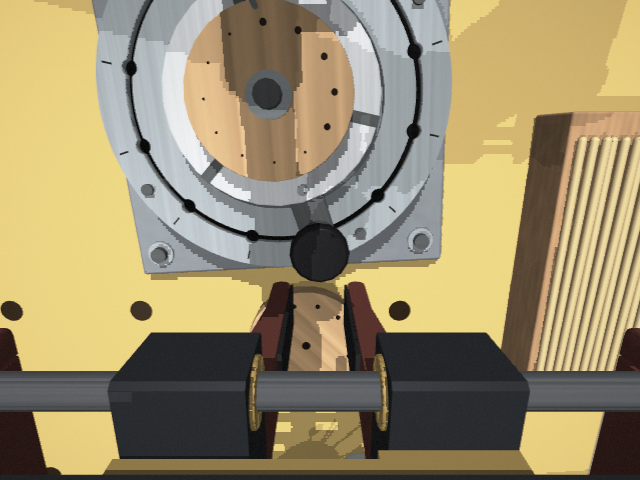

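View pics/c1.png

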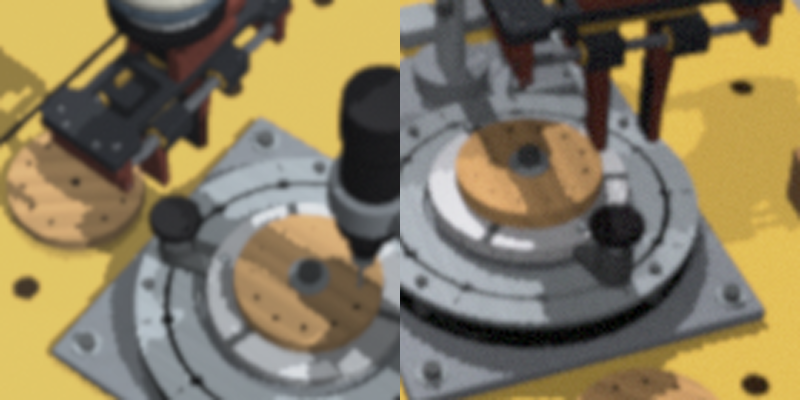

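The wrist view shows the knob at (320,252), predicted (319,255), and the nut at (266,94), predicted (266,93), so the estimates hold. The next hole is at about (251,235). The tips at (280,285) and (358,285) look slightly offset, so I'll check the TCP projection.

```bash
python3 - <<'E'
from h import *
s=ctrl.get_state();T=np.array(s['ee_pos']);print(s['clock'],T,s['orientation'])
for n in("scene","side","wrist"):
    m=ctrl.camera_model(n)
    for X in(T,np.array([646.5,-71.5,100])):
        c=m['R']@X+m['t'];u,v=c[0]/c[2]*m['fx']+m['cx'],c[1]/c[2]*m['fy']+m['cy']
        o=dict(scene=(308,238),side=(350,240),wrist=None)[n]
        print(n,u,v,'' if o is None else ((u-o[0]+70)*400/140,(v-o[1]+70)*400/140))
f=np.load('pics/w1.npz');m={k:f[k] for k in('R','t','fx','fy','cx','cy')};W=world('wrist',f['d'],m)
print(W[285,280],W[285,360],W[252,320],W[235,251], W[95,266])
from scipy.spatial.transform import Rotation as Ro
print(Ro.from_euler('xyz',s['orientation'],degrees=True).as_matrix().round(3))
E
```

```text
1.0 [646.43852945 -71.57618448 143.877526  ] [81.46492316 89.83320233 -8.4954156 ]
scene 297.7840105479697 231.3116764159095 (np.float64(170.8114587084848), np.float64(180.89050404545569))
scene 298.3458221039322 242.91851608907072 (np.float64(172.4166345826635), np.float64(214.05290311163063))
side 356.92445455068435 229.60483586247696 (np.float64(219.78415585909815), np.float64(170.29953103564844))
side 355.6617615362606 246.40957729793007 (np.float64(216.17646153217314), np.float64(218.31307799408592))
wrist 319.4138369964727 278.3699807202285 
wrist 319.2010599935467 253.67839173357822 
[628.64523758 -60.98081788 179.05172174] [664.39149617 -60.95903031 179.02469277] [647.01469049 -70.15238627 100.62748988] [587.15675012 -81.56383603  14.86667351] [614.16492669  26.27955345  91.24057264]
[[ 0.003  1.     0.001]
 [-0.     0.001 -1.   ]
 [-1.     0.003  0.   ]]
```

>>> carry_out:
  slide:
    - [0,0,0]
    - [0,0,0]
    - [0,0,0]
    - [0,0,0]
  yaw: [0,0,0,0]
  jaw: [1,1,1,1]

```text
clock: 1.33
ee_pos: [646.1, -71.9, 142.2]
orientation: [78.7, 90.0, -11.3]
contact_force: [-0.5, 0.5, 0.9]
opening: -0.001
```

>>> carry_out:
  slide:
    - [12,0,0]
    - [12,0,0]
    - [10,0,0]
    - [4,0,0]
    - [4,0,0]
    - [4,0,0]
    - [4,0,0]
    - [0,0,0]
  yaw: [0,0,0,0,0,0,0,0]
  jaw: [1,1,1,1,1,1,1,1]

```text
clock: 2.0
ee_pos: [645.7, -72.0, 90.9]
orientation: [-96.9, 89.9, 173.1]
contact_force: [-0.4, -0.2, -0.3]
opening: 0.007
```

```bash
python3 - <<'E'
from h import *
for i in range(2):
    s=ctrl.get_state();print(s['clock'],s['ee_pos'],s['contact_force'],s['wrist_torque']); ctrl.camera('wrist')
E
```

```text
2.0 [645.74680024 -71.99563759  90.85760944] [-0.43307974 -0.22369657 -0.27279209] [0.01070939 0.02023652 0.0479576 ]
2.05 [645.89490744 -71.98742025  91.42248737] [0.13540724 0.17637187 0.73567366] [-0.03177003  0.04241674  0.0341692 ]
```

The TCP reads 91 mm high but there is no force, so I'll look.

```bash
python3 - <<'E'
from h import *
P=[]
for n in("scene","side"):
    p,d=ctrl.camera(n);u,v=dict(scene=(308,238),side=(350,240))[n]
    P.append(cv2.resize(p[v-50:v+50,u-50:u+50],(400,400),interpolation=cv2.INTER_CUBIC))
p,d=ctrl.camera('wrist');s=ctrl.get_state();np.savez('pics/w2.npz',p=p,d=d,**ctrl.camera_model('wrist'))
print(s['clock'],s['ee_pos'],s['contact_force'],s['q'],s['effort'])
P=np.hstack(P);w=cv2.resize(p[180:300,210:430],(366,200),interpolation=cv2.INTER_CUBIC)
o=np.zeros((600,800,3),np.uint8);o[:400]=P;o[400:,:366]=w
cv2.imwrite('pics/c2.png',o[...,::-1])
E
```

```text
2.25 [646.29802259 -72.04690595  92.33240968] [ 0.04490655  0.32811326 -0.11914445] [-9.35780278e+00  1.30618922e+01  7.19105682e+01 -7.49088024e-05
  9.49732900e+01 -9.35789500e+00] [-5.27074153e-03 -5.02928853e+01 -4.04745805e+01  6.86421362e-02
  2.46217393e-02 -3.92948880e-05]
```

View pics/c2.png

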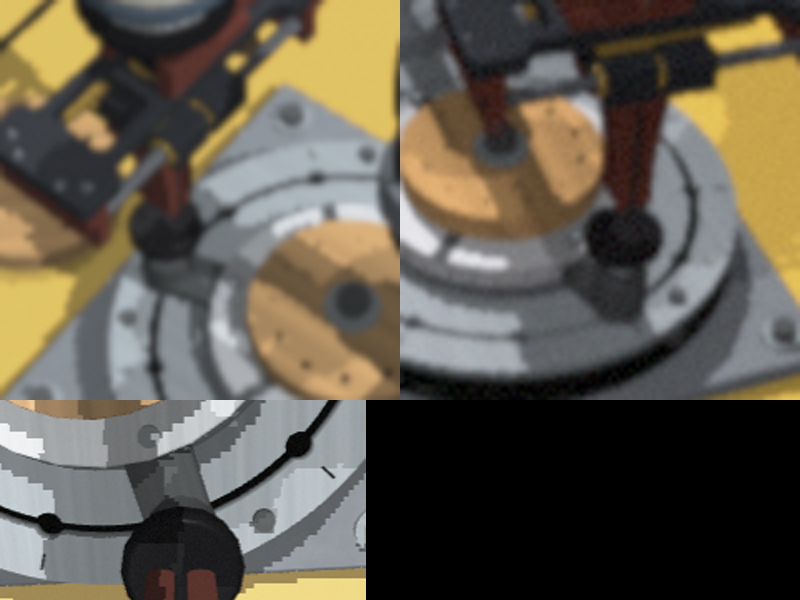

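```bash
python3 - <<'E'
from h import *
f=np.load('pics/w2.npz');m={k:f[k] for k in('R','t','fx','fy','cx','cy')};W=world('wrist',f['d'],m)
for uv in [(300,260),(320,255),(340,260),(310,250),(320,270),(309,290),(327,290)]: print(uv,W[uv[1],uv[0]].round(1),f['p'][uv[1],uv[0]])
q=f['p'].max(2)<60; q[:180]=0;q[300:]=0;q&=(W[...,2]>84)&(W[...,2]<106);q&=np.hypot(W[...,0]-646,W[...,1]+72)<30
print(q.sum(),np.percentile(W[q][:,2],[5,25,50,75,95]),W[q].min(0),W[q].max(0))
E
```

```text
(300, 260) [636.4 -58.4 101.7] [16 14 16]
(320, 255) [646.6 -56.2 100.1] [21 17 22]
(340, 260) [656.9 -59.4  98.8] [27 28 29]
(310, 250) [641.4 -53.9  99.1] [12 13 15]
(320, 270) [646.6 -64.5  99.8] [34 36 37]
(309, 290) [641.7 -61.1 134.2] [91 52 47]
(327, 290) [649.4 -60.6 135.3] [90 50 45]
2708 [ 96.17420949  99.62068555 100.37140291 100.86837088 101.52499114] [626.93157339 -80.84539635  90.88676   ] [665.68866792 -52.14258444 102.56586679]
```

The depth image puts the knob still up at 100 mm and the tips just above it. So the real fingertips sit higher than the TCP reading says. I'll feel downwards for contact.

>>> carry_out:
  slide:
    - [1,0,0]
    - [1,0,0]
    - [1,0,0]
    - [1,0,0]
    - [0,0,0]
  yaw: [0,0,0,0,0]
  jaw: [1,1,1,1,1]

```text
clock: 2.67
ee_pos: [645.8, -72.0, 87.3]
orientation: [-100.5, 90.0, 169.5]
contact_force: [-0.3, 0.7, 0.4]
opening: 0.003
```

>>> carry_out:
  slide:
    - [1,0,0]
    - [1,0,0]
    - [1,0,0]
    - [0,0,0]
  yaw: [0,0,0,0]
  jaw: [1,1,1,1]

```text
clock: 3.0
ee_pos: [645.9, -72.0, 84.4]
orientation: [-99.4, 90.0, 170.6]
contact_force: [0.2, -0.7, 0.1]
opening: 0.007
```

```bash
cat >> h.py <<'E'
def look(name,half=40):
    T=np.array(ctrl.get_state()['ee_pos']);P=[]
    for n in("scene","side"):
        p,d=ctrl.camera(n);m=ctrl.camera_model(n);W=world(n,d);c=p.astype(int)
        r=np.hypot(W[...,0]-T[0],W[...,1]-T[1])
        k=(c.max(2)<70)&(c.max(2)-c.min(2)<14)&(W[...,2]>82)&(W[...,2]<106)&(r<45)
        red=(c[...,0]-c[...,1]>22)&(c[...,1]<75)&(r<50)&(W[...,2]<180)&(W[...,2]>80)
        print(n,'knob n',k.sum(),'med',np.median(W[k],0).round(1),'ztop',np.percentile(W[k][:,2],90).round(1))
        if red.sum(): w=W[red];z=np.percentile(w[:,2],3);print('  red n',red.sum(),'lowest z',z.round(1),'there',np.median(w[w[:,2]<z+8],0).round(1))
        X=np.array([647,-72,100.]);x=m['R']@X+m['t'];u,v=int(x[0]/x[2]*m['fx']+m['cx']),int(x[1]/x[2]*m['fy']+m['cy'])
        P.append(cv2.resize(p[v-half:v+half,u-half:u+half],(400,400),interpolation=cv2.INTER_CUBIC))
    cv2.imwrite(name,np.hstack(P)[...,::-1]);s=ctrl.get_state();print(s['clock'],np.round(s['ee_pos'],1),np.round(s['contact_force'],1),np.round(s['effort'],1))
E
python3 -c "from h import *;look('pics/c3.png')"
```

```text
scene knob n 172 med [652.4 -63.7 100.3] ztop 103.3
  red n 59 lowest z 113.3 there [643.7 -61.3 119.4]
side knob n 211 med [641.5 -79.8 100.1] ztop 101.9
  red n 202 lowest z 119.9 there [640.6 -81.5 122.7]
3.1 [646.  -72.   84.6] [-1.1  0.1 -0.2] [  0.  -50.4 -40.5   0.1   0.   -0. ]
```

View pics/c3.png

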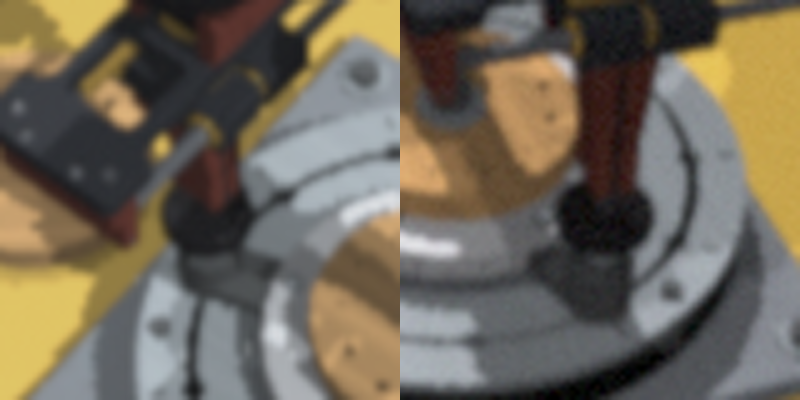

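The images suggest the fingertips are about 15–20 mm above the reported TCP height. I'll keep feeling down in small steps.

>>> carry_out:
  slide:
    - [1,0,0]
    - [1,0,0]
    - [1,0,0]
    - [1,0,0]
    - [0,0,0]
  yaw: [0,0,0,0,0]
  jaw: [1,1,1,1,1]

```text
clock: 3.52
ee_pos: [645.8, -72.0, 80.3]
orientation: [-95.3, 90.0, 174.7]
contact_force: [-0.1, 0.0, 0.2]
opening: 0.006
```

>>> carry_out:
  slide:
    - [1,0,0]
    - [1,0,0]
    - [1,0,0]
    - [0,0,0]
  yaw: [0,0,0,0]
  jaw: [1,1,1,1]

```text
clock: 3.85
ee_pos: [645.9, -72.0, 77.4]
orientation: [-100.3, 90.0, 169.7]
contact_force: [1.2, 1.1, 0.2]
opening: 0.008
```

```bash
python3 -c "from h import *;look('pics/c4.png',30)"
```

```text
scene knob n 151 med [653.7 -62.3 100. ] ztop 103.0
  red n 56 lowest z 106.1 there [645.1 -61.6 110.7]
side knob n 178 med [639.  -81.7  99.8] ztop 101.9
  red n 198 lowest z 113.7 there [640.5 -81.8 116.7]
3.95 [646.  -72.   77.6] [ 0.4 -0.3  0.1] [ -0.  -50.5 -40.4   0.1   0.   -0. ]
```

View pics/c4.png

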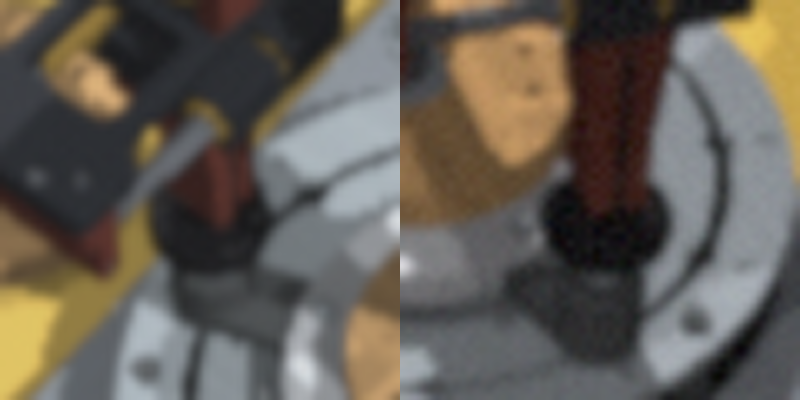

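The tips come down in step with the arm and are still a few mm clear of the knob. They are about 27 mm above the reading.

>>> carry_out:
  slide:
    - [1,0,0]
    - [1,0,0]
    - [1,0,0]
    - [1,0,0]
    - [0,0,0]
  yaw: [0,0,0,0,0]
  jaw: [1,1,1,1,1]

```text
clock: 4.37
ee_pos: [645.9, -72.0, 73.3]
orientation: [-98.3, 90.0, 171.7]
contact_force: [-0.0, 0.7, 0.3]
opening: 0.004
```

>>> carry_out:
  slide:
    - [1,0,0]
    - [1,0,0]
    - [1,0,0]
    - [0,0,0]
  yaw: [0,0,0,0]
  jaw: [1,1,1,1]

```text
clock: 4.7
ee_pos: [645.9, -72.0, 70.4]
orientation: [-100.2, 90.0, 169.8]
contact_force: [0.4, 0.6, 0.2]
opening: 0.007
```

>>> carry_out:
  slide:
    - [1,0,0]
    - [1,0,0]
    - [0,0,0]
  yaw: [0,0,0]
  jaw: [1,1,1]

```text
clock: 4.95
ee_pos: [646.1, -72.0, 69.4]
orientation: [77.5, 90.0, -12.5]
contact_force: [-1.0, 1.3, 3.7]
opening: 0.003
```

```bash
python3 - <<'E'
from h import *
look('pics/c5.png',30)
p,d=ctrl.camera('wrist');cv2.imwrite('pics/w5.png',p[120:480,100:540][...,::-1])
np.savez('pics/w5.npz',p=p,d=d,**ctrl.camera_model('wrist'))
a=cv2.imread('pics/c5.png');b=cv2.imread('pics/w5.png');o=np.zeros((590,800,3),np.uint8);o[:230]=a[100:330];o[230:,:440]=b;cv2.imwrite('pics/c5.png',o)
E
```

```text
scene knob n 124 med [655.4 -61.4  99.6] ztop 102.6
  red n 55 lowest z 102.2 there [647.4 -61.4 104.4]
side knob n 135 med [637.  -83.8  98.9] ztop 101.7
  red n 193 lowest z 103.9 there [641.7 -82.2 107.1]
5.05 [646.2 -72.   69.5] [-1.1 -1.   4.5] [ -0.  -48.1 -38.8   0.1  -0.4   0. ]
```

View pics/c5.png

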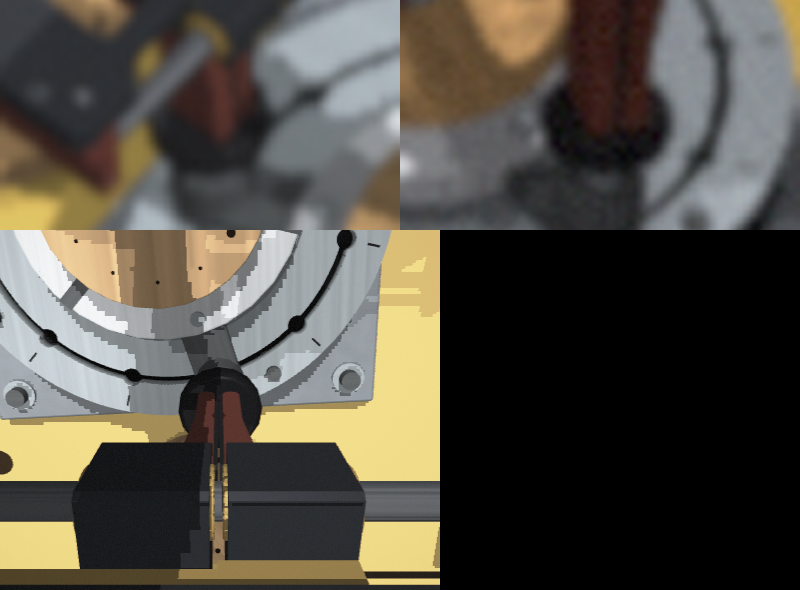

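Contact: 4.5 N at a TCP reading of 69.4, with the tips centred on the knob. Now I'll press.

>>> carry_out:
  slide:
    - [2,0,0]
    - [2,0,0]
    - [2,0,0]
    - [2,0,0]
    - [1,0,0]
    - [1,0,0]
    - [0,0,0]
    - [0,0,0]
  yaw: [0,0,0,0,0,0,0,0]
  jaw: [1,1,1,1,1,1,1,1]

```text
clock: 5.77
ee_pos: [646.3, -72.0, 59.7]
orientation: [83.2, 89.9, -6.8]
contact_force: [-1.9, 0.3, 7.9]
opening: 0.004
```

>>> carry_out:
  slide:
    - [0.7,0,0]
    - [0.7,0,0]
    - [0,0,0]
  yaw: [0,0,0]
  jaw: [1,1,1]

```text
clock: 6.02
ee_pos: [646.5, -72.0, 58.5]
orientation: [85.0, 89.9, -5.0]
contact_force: [-2.2, -0.4, 7.6]
opening: 0.002
```

>>> carry_out:
  slide:
    - [0.7,0,0]
    - [0.7,0,0]
    - [0,0,0]
  yaw: [0,0,0]
  jaw: [1,1,1]

```text
clock: 6.27
ee_pos: [647.1, -71.8, 58.4]
orientation: [89.3, 89.8, -0.7]
contact_force: [-2.6, 0.7, 11.2]
opening: 0.005
```

>>> carry_out:
  slide:
    - [0,-4.4,1.3]
    - [0,-4.4,1.1]
    - [0,-4.5,0.9]
    - [0,-4.5,0.7]
    - [0,-4.6,0.5]
    - [0,-4.6,0.4]
    - [0,-4.6,0.1]
    - [0,-4.6,0]
    - [0,0,0]
  yaw: [0,0,0,0,0,0,0,0,0]
  jaw: [1,1,1,1,1,1,1,1,1]

```text
clock: 7.02
ee_pos: [611.2, -77.3, 58.4]
orientation: [80.9, 89.7, -9.2]
contact_force: [0.1, -0.2, 11.2]
opening: 0.008
```

```bash
python3 - <<'E'
from h import *
look('pics/c6.png',50)
p,d=ctrl.camera('wrist');a=cv2.imread('pics/c6.png');o=np.zeros((600,800,3),np.uint8);o[:240]=a[80:320];o[240:,:440]=p[100:460,100:540,::-1];cv2.imwrite('pics/c6.png',o)
np.savez('pics/w6.npz',p=p,d=d,**ctrl.camera_model('wrist'))
E
```

```text
scene knob n 125 med [622.9 -68.9  89.3] ztop 92.9
side knob n 133 med [611.  -88.1  88.3] ztop 91.2
  red n 189 lowest z 93.5 there [606.7 -87.6  97.7]
7.1167 [611.2 -77.3  58.4] [-1.3 -1.4 11.1] [ -0.  -40.  -34.5   0.1  -0.3  -0. ]
```

View pics/c6.png

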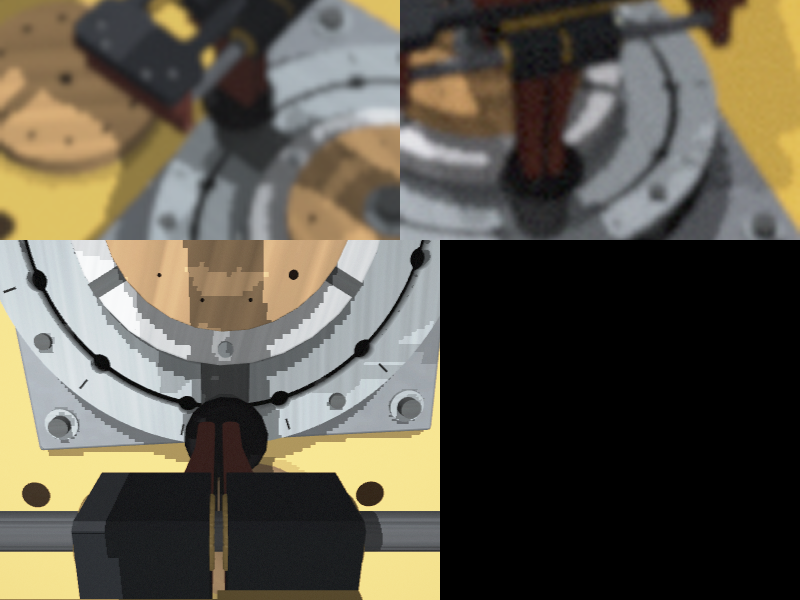

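The knob is down and following, about 3.5 mm behind the fingers: knob x is about 614.5, with roughly 22 mm still to go. I'll continue the arc.

>>> carry_out:
  slide:
    - [0,-4.5,0]
    - [0,-4.5,-0.2]
    - [0,-4.5,-0.4]
    - [0,-4,-0.6]
    - [0,-3,-0.6]
    - [0,-2,-0.4]
    - [0,0,0]
    - [0,0,0]
  yaw: [0,0,0,0,0,0,0,0]
  jaw: [1,1,1,1,1,1,1,1]

```text
clock: 7.83
ee_pos: [589.2, -74.9, 58.4]
orientation: [83.4, 89.7, -6.6]
contact_force: [0.9, 1.8, 10.0]
opening: 0.001
```

```bash
cat > k.py <<'E'
from h import *
p,d=ctrl.camera('wrist');m=ctrl.camera_model('wrist');W=world('wrist',d,m);s=ctrl.get_state();T=s['ee_pos']
k=(p.max(2)<60)&(W[...,2]>82)&(W[...,2]<106)&(np.hypot(W[...,0]-T[0],W[...,1]-T[1])<35)
w=W[k];(c,r)=cv2.minEnclosingCircle(w[:,:2].astype(np.float32))
lo,hi=np.percentile(w[:,0],[.5,99.5]);x=(lo+hi)/2
print(s['clock'],np.round(T,1),np.round(s['contact_force'],1),'knob circle',np.round(c,1),round(r,1),'xmid',round(x,1),hi-lo,'z',np.percentile(w[:,2],[50,80]).round(1))
print('angle from start deg', -72-np.degrees(np.arctan2(-np.sqrt(105**2-(x-613.8)**2),x-613.8)))
np.savez('pics/wk.npz',p=p,d=d)
E
python3 k.py
```

```text
7.8833 [589.2 -74.9  58.4] [ 0.5  0.4 10.4] knob circle [593.9 -74.4] 19.6 xmid 593.9 37.5002274114762 z [89.4 90.2]
angle from start deg 28.931918098241695
```

The knob is at x = 593.9 against a target of 592. I'll nudge 1.7 mm more, then lift straight up.

>>> carry_out:
  slide:
    - [0,-1,-0.2]
    - [0,-0.7,-0.1]
    - [0,0,0]
    - [-2,0,0]
    - [-2,0,0]
    - [-2,0,0]
    - [-3,0,0]
    - [-3,0,0]
    - [-5,0,0]
    - [-15,0,0]
    - [-20,0,0]
    - [0,0,0]
  yaw: [0,0,0,0,0,0,0,0,0,0,0,0]
  jaw: [1,1,1,1,1,1,1,1,1,1,1,1]

```text
clock: 8.88
ee_pos: [586.8, -74.8, 111.1]
orientation: [78.1, 89.8, -11.9]
contact_force: [1.2, -0.6, 0.5]
opening: 0.002
```

```bash
python3 k.py; python3 -c "
from h import *
look('pics/c7.png',50)
p=np.load('pics/wk.npz')['p'];a=cv2.imread('pics/c7.png');o=np.zeros((600,800,3),np.uint8);o[:240]=a[80:320];o[240:,:440]=p[100:460,100:540,::-1];cv2.imwrite('pics/c7.png',o)"
```

```text
8.9333 [586.4 -74.7 109.3] [-0.2 -0.  -0. ] knob circle [591.6 -74.2] 19.6 xmid 591.6 37.243056125576004 z [98.6 99.2]
angle from start deg 30.216561941574696
scene knob n 192 med [595.4 -69.7 100.3] ztop 103.2
  red n 46 lowest z 143.5 there [583.  -63.9 148.4]
side knob n 243 med [590.2 -81.  100.2] ztop 101.9
  red n 135 lowest z 140.3 there [582.5 -84.2 145. ]
9.0333 [585.2 -74.5 106.6] [-0.3 -0.6  0.4] [  0.  -44.8 -41.9   0.1   0.    0. ]
```

View pics/c7.png

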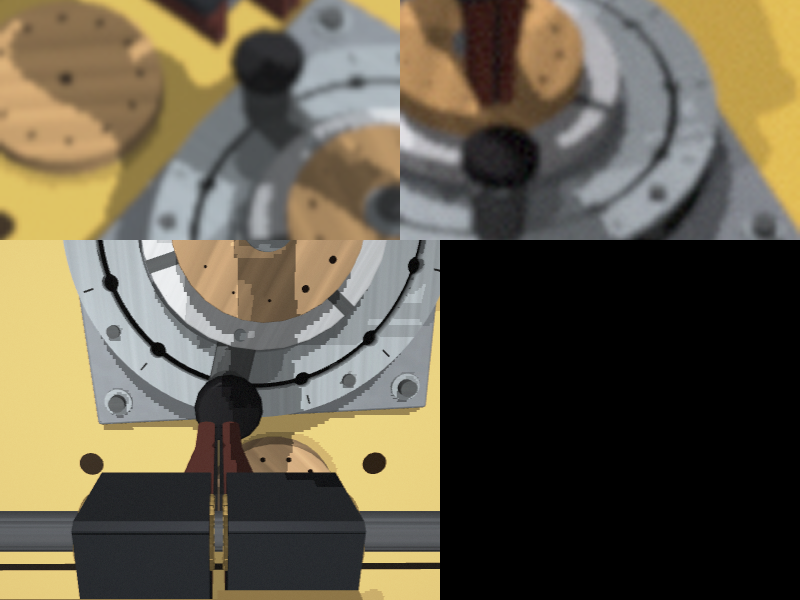

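The view shows the knob fully up (top at 100 mm), the table at 30.2° and the fingers about 35 mm clear. I'll hand in.

```bash
python3 k.py; python3 -c "
from plant import ctrl
print(ctrl.finish_job(),ctrl.get_state()['contact_force'])"
```

```text
9.0833 [584.9 -74.4 106. ] [-0.6  0.4 -0.7] knob circle [591.7 -74.1] 19.7 xmid 591.4 37.211933338680865 z [ 99.8 100.5]
angle from start deg 30.32207753034274
the job is handed in; nothing more can be done
the job is handed in; nothing more can be done
```

The table is indexed one hole clockwise, the plunger has sprung back up and locked it there, and the job is handed in at about 9 s of the 40 s. I pressed the knob down with closed fingertips to its stop (about 11 N), dragged it round the arc and lifted straight off, without gripping it.

**Last checks:**
- **Table angle:** the wrist camera put it at 30.2–30.3° from the start.
- **Plunger:** the knob top was back at about 100 mm in all three camera views.
- **Contact:** the force on the tool was about zero, and the fingertips were about 35 mm above the knob.

**What disagreed:**
- **Fingertip height:** the fingertips turned out to be about 30 mm higher than the reported TCP. I found the knob by feeling down in small steps rather than trusting the reading.
- **Arm not fully still:** after the lift the measured TCP was still drifting by a few mm (111 to 106 mm high). It stayed well clear of everything.
- **Loose things:** I did not measure them again afterwards. The arm's path did not go near them.

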